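Load a dosing cartridge and secure it with the turnbutton

TASK

Load the dosing cartridge that has a collar into the holder: slide it sideways into the slot, collar between the two slotted plates, until it reaches the pad at the back, and let go. Then swing the turnbutton across the mouth of the slot until its nose bears firmly against the cartridge and keeps pressing it into the sprung pad by itself, without forcing it or pressing the pad in hard. Leave the plain tube without a collar standing where it is.

Things in the scene. Friction and masses are not known exactly. Their poses are not given: they have to be found in the camera images.
- cartridge: Off-white (light grey in shade) upright capped tube, 34 mm diameter, 110 mm tall, about 0.1 kg, with one round collar 54 mm in diameter and 6 mm thick, its underside 22 mm above the foot; dark grey cap. Stands loose on the table. Origin: centre of the foot, z up along the tube. Grip it 75 to 100 mm above the foot.
- plain_tube: The same off-white capped tube (34 mm diameter, 110 mm tall) without a collar, to be left alone. The two tubes may have changed places. Origin: centre of the foot.
- holder: Steel stand fixed to the table, foot 130 x 136 mm. Origin on the table under the axis of a loaded cartridge (9 mm either way along x before the pad is pressed in). x: along the slot from mouth to back; z up. Two level slotted plates: lower one's top at z 50 mm, upper one z 62 to 67. Slot 38 mm wide in both, collar channel 60. Loaded, the collar lies on the lower plate (foot z 28).
- slot_mouth (a point): Middle of the slot's mouth, fixed on the holder at x -46, y 0, z 56 mm of its frame: half way between the plates, on their front edge. The mouth is flared to about 58 mm wide. A cartridge whose foot is 31 mm above the table has its collar centred in the 12 mm gap.
- pad_middle (a point): Fixed point of the holder (x 17, y 0, z 75 mm): the face of the black sprung pad (30 mm wide, z 68 to 83; 2 N to start, 1.8 N per mm, 8 mm travel) if its back-stop were in the middle. The back-stop was set by hand and clamped up to 9 mm to either side, which is not reported: feel for it. Back-stop parts reach z 95 mm at x 59.
- turnbutton: Dark steel bell-crank, 10 mm thick, on the upper plate (z 69 to 79 mm). Origin on its upright pivot (x -24, y 48 mm in the holder). Nose 14 mm wide, 57 mm long, along its own -x; lever at 45 degrees between its +x and +y. Open: yaw 0 to 0.2 rad over the holder's. Closes counterclockwise from above; nose tightens on the tube somewhere at 1.35 to 1.9 rad; turns to 2.05 at most.
- turnbutton_pin (a point): Point on the upright steel pin on the lever, 50 mm from the pivot; pin 10 mm in diameter, free from z 79 to 109 mm, point at z 99. Pinch or push it. The stiff pivot takes about 5 N at the pin and stays where left; the force rises as the nose presses the tube. Push on to 11 to 14 N, then let go: friction keeps up to 5 N of pressure. Over 17 N is forcing it.
Things that resemble listed ones, but are neither listed nor needed, are in the scene too. Of the things that look like the holder, the larger one is meant.

How it is judged:
By the outcome, as a careful person would: the job done as asked, in the order asked, and still so for the second after the job is handed in, with the robot touching nothing.
It also fails if it takes over 72 s, if anything falls off the work surface, if the arm or the gripper's body presses on something with over 40 N, if the wrist force passes 120 N, or if a joint passes its speed limit or range.

ROBOT

A 6-joint arm with a two-finger parallel gripper is mounted at the origin on a cart in front of the work surface, level with it; the furniture and walls round the work are solid. World frame = base frame: x ahead of the robot, y to its left, z up, the work surface at z = 0. Lengths are in m, angles in rad, forces in N, time in s.
With the tool pointing down it reaches from about 0.25 to 0.725 m from the base axis. Payload 4 kg.
Tool frame: the origin (TCP) lies midway between the tips of the shut fingers; the grasp point (between the pads) lies 19 mm behind it; z points along the fingers, y is the direction in which the jaws open and shut (so a half turn about z gives the same grasp; the last joint's range is limited). The gripper opens to 85 mm and grips with 20 to 120 N. Pads are 22 mm wide; open, the fingers measure 114 mm over their backs; the gripper's body (76 mm by 85 mm) begins 54 mm behind the grasp point. The pads swing forward as they close: fully open they stand 13 mm farther back than shut.
Start: joints at [-1.16, 0.241, 0.005, 1.335, 0, 1.571], TCP at [0.2, -0.458, 0.231] pointing down, gripper open.
Joint ranges: [-2.72, 2.72], [-1.05, 1.87], [-1.09, 1.28], [-1.99, 2.15], [-1.42, 1.44], [-3.14, 3.14]. Speed limits (rad/s): [2.79, 2.79, 3.14, 3.14, 3.14, 3.14].

INTERFACE

Orientations are given as a unit quaternion [x, y, z, w].
In Python, from workcell import bot, vision gives the robot as it stands. The module is installed in compiled form; this text tells all that it offers.
- The arm moves only by the tool send_rows, never from a script. Its argument "targets" is a list that holds one entry, the list of rows, each a list of 5 numbers: the shift along the world's x, y, z in cm, then the turn about the world's z in rad, then the finger opening in cm, from 0 to 8.54. A call has 1 to 12 rows; each row is the pose to reach, as a shift and turn from the pose commanded when the call began; what a row does not reach only later rows make up. A row lasts 1/8 s, in which the tool goes at most 62.5 mm and 10.7 degrees, less where a joint would pass 70% of its speed; a pose out of reach is approached as far as the arm can. A call with a gripper value outside its range is refused whole. The fingers move at their own pace and stop on an object; the grip force is fixed at half the most. Time passes only in rows, so rows that repeat a pose let the fingers close. It gives the time, the measured TCP pose, the force and the opening at its end, in the units of the state.
- bot.get_obs(): the state, without advancing time (a new reading comes with each control period).
- vision.camera(name): name is "side" or "top" or "wrist"; returns the picture (400x640x3 uint8, red, green, blue); there is no depth.
- vision.get_calibration(name): a dict with "vertical_fov" (degrees; the focal length in pixels is half the picture's height over the tangent of half this angle, whatever the lens; pixels are square), "cx", "cy" (the principal point, pixels), "rvec" (rotation vector, rad) and "tvec" (3), from world to camera coordinates, as OpenCV has them; the wrist camera has in their place "T_tool_cam" (4x4, takes a point from camera to tool coordinates, whose origin is the TCP and whose axes are the flange's). Camera axes: x right, y down, z forward; pixel columns grow to the right and rows downward; lengths in m; the calibration is good to about 2 mm. A picture is of the moment at which its call begins: read the wrist's pose just before it. get_calibration takes no time and is no camera call.
- bot.job_done(): hands the job in, once; it reports no verdict.
Trained networks look in the newest picture that a camera, given by its name, has taken for a name from the list of things; names that differ only in an ending like _2 or _b are one class to them, and where a whole thing is asked for, a point or a joint stands for the part that bears it (a point fixed in the world has none). Each returns a list of dicts, best first, with "score" (0 to 1); they miss things now and then, are a little off and sometimes report something else, mostly with a low value. They report only what shows in the picture. A call takes as long as a camera call. They do not tell look-alikes from the thing itself.
- vision.boxes_of(target, camera): "uv" ([column, row] in pixels, amid what is visible of it).
The state is a dict: "clock": time; "joint_pos": joint angles; "joint_vel": joint speeds; "tau": joint torques, N m; "eef_pos": TCP position; "tool_rot": TCP orientation; "ft_force": force on the tool from outside, world axes, zero at the start; "ft_torque": the same for the moment, N m; "grip_width": finger opening in m.
Only numpy, scipy, OpenCV 4.12 (cv2) and the standard library are available. Lean on these libraries where they do the work, as an engineer would, in place of code of your own. Each camera call takes 0.05 s, during which the arm holds its last target.

## Working session

There is one attempt and no reset: what is moved stays moved. The work goes in short steps, Python scripts to look and compute and a tool call to move; the robot and the scene stay as the last step left them, time stands still between calls to the robot, and variables do not carry over. Pictures are saved under pics/ and viewed, and the job is handed in when it is done.

Besides the shell and the picture viewer there is one more tool, called after "Emit:" by a JSON object that holds its "method" and its "body", one argument or row to a line. send_rows: Moves the arm, as the interface text tells. Its arguments: {"type":"object","properties":{"targets":{"type":"array"}},"required":["targets"]}

```bash
mkdir -p pics; ls
cat > h.py <<'E'
import numpy as np, cv2
from workcell import bot, vision
from scipy.spatial.transform import Rotation as R
def cal(name,obs=None):
    c=vision.get_calibration(name); f=200/np.tan(np.radians(c["vertical_fov"])/2)
    K=np.array([[f,0,c["cx"]],[0,f,c["cy"]],[0,0,1]])
    if "T_tool_cam" in c:
        T=np.eye(4);T[:3,:3]=R.from_quat(obs["tool_rot"]).as_matrix();T[:3,3]=obs["eef_pos"]
        W=np.linalg.inv(T@np.array(c["T_tool_cam"])); return K,W[:3,:3],W[:3,3]
    return K,R.from_rotvec(np.ravel(c["rvec"])).as_matrix(),np.ravel(c["tvec"])
def proj(C,p):
    K,r,t=C; q=(r@np.atleast_2d(p).T).T+t; q=q@K.T; return q[:,:2]/q[:,2:]
def ray(C,uv):
    K,r,t=C; d=r.T@np.linalg.inv(K)@np.array([uv[0],uv[1],1.]); return -r.T@t,d/np.linalg.norm(d)
def onz(C,uv,z):
    o,d=ray(C,uv); return o+d*(z-o[2])/d[2]
def tri(l):
    A=np.zeros((3,3));b=np.zeros(3)
    for C,uv in l:
        o,d=ray(C,uv);M=np.eye(3)-np.outer(d,d);A+=M;b+=M@o
    return np.linalg.solve(A,b)
def pic(name,fn):
    o=bot.get_obs(); im=vision.camera(name); cv2.imwrite(f"pics/{fn}.png",im[:,:,::-1]); return im,cal(name,o)
E
python3 - <<'E'
from h import *
np.set_printoptions(precision=4,suppress=True)
print(bot.get_obs())
for n in("side","top","wrist"):
    im,C=pic(n,n+"0"); print(n,{k:np.round(v,3) for k,v in vision.get_calibration(n).items()})
    for t in("cartridge","plain_tube","holder","turnbutton","slot_mouth","pad_middle","turnbutton_pin"):
        print(t,[(np.round(d["uv"],1).tolist(),round(d["score"],2)) for d in vision.boxes_of(t,n)])
print(bot.get_obs()["clock"])
E
```

```text
pics
{'clock': 0.0, 'joint_pos': array([-1.16  ,  0.2414,  0.0037,  1.3352, -0.    ,  1.5708]), 'joint_vel': array([-0.0018,  0.001 ,  0.0005, -0.0011,  0.0003, -0.0017]), 'tau': array([ -0.0002, -37.2317,  25.2408,   0.0169,  -0.    ,   0.    ]), 'eef_pos': array([ 0.1994, -0.4578,  0.2304]), 'tool_rot': array([ 0.979 ,  0.204 , -0.0002, -0.001 ]), 'ft_force': array([-0.3827,  0.7248, -1.1969]), 'ft_torque': array([-0.0138, -0.0247,  0.0418]), 'grip_width': 0.08526912419832991}
side {'vertical_fov': np.float64(49.467), 'cx': np.float64(319.742), 'cy': np.float64(198.461), 'rvec': array([ 0.287, -2.759,  1.301]), 'tvec': array([0.508, 0.163, 1.182])}
cartridge [([345.3, 155.0], 0.86)]
plain_tube [([357.7, 178.1], 0.82)]
holder [([287.3, 259.7], 0.9), ([291.0, 212.0], 0.63)]
turnbutton [([291.7, 261.6], 0.66)]
slot_mouth [([288.0, 212.7], 0.98), ([283.8, 259.8], 0.64)]
pad_middle [([281.4, 261.5], 0.95), ([294.3, 213.8], 0.87)]
turnbutton_pin [([297.4, 259.9], 0.54)]
top {'vertical_fov': np.float64(43.285), 'cx': np.float64(322.782), 'cy': np.float64(200.197), 'rvec': array([ 2.14 , -2.204,  0.106]), 'tvec': array([-0.048,  0.518,  1.245])}
cartridge [([432.1, 204.2], 0.87)]
plain_tube [([380.3, 222.6], 0.67)]
holder [([308.3, 166.4], 0.9), ([233.5, 176.6], 0.69)]
turnbutton [([215.0, 191.8], 0.51)]
slot_mouth [([234.1, 175.4], 0.64), ([431.2, 204.7], 0.62), ([312.9, 165.0], 0.6)]
pad_middle [([232.5, 174.5], 0.7), ([308.0, 166.4], 0.63)]
turnbutton_pin [([303.0, 178.2], 0.72), ([215.7, 190.5], 0.63)]
wrist {'vertical_fov': np.float64(60.64), 'cx': np.float64(318.109), 'cy': np.float64(200.654), 'T_tool_cam': array([[-0.   , -0.95 , -0.312,  0.079],
       [ 1.   , -0.001,  0.001,  0.001],
       [-0.001, -0.312,  0.95 , -0.143],
       [ 0.   ,  0.   ,  0.   ,  1.   ]])}
cartridge []
plain_tube []
holder []
turnbutton []
slot_mouth []
pad_middle []
turnbutton_pin []
1.2
```

View pics/top0.png

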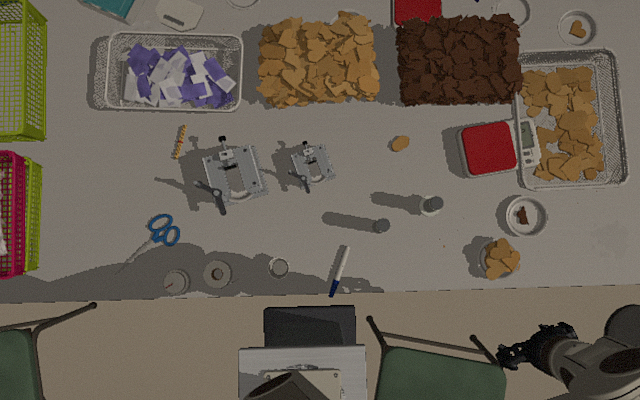

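View pics/side0.png

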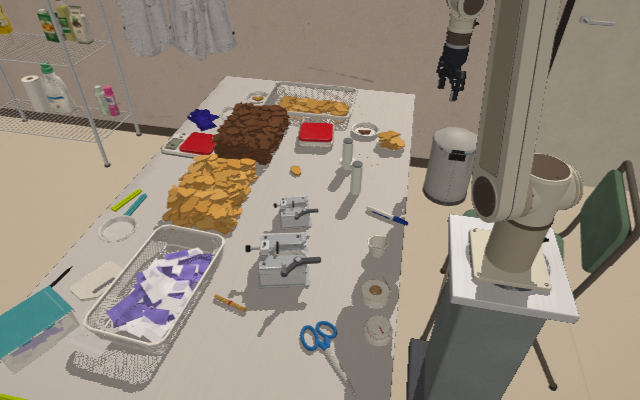

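Run:
```python
from h import *
a=cv2.imread("pics/top0.png")[130:250,190:470];b=cv2.imread("pics/side0.png")[130:300,240:400]
cv2.imwrite("pics/topc.png",cv2.resize(a,None,fx=2.8,fy=2.8,interpolation=3));cv2.imwrite("pics/sidec.png",cv2.resize(b,None,fx=3.5,fy=3.5,interpolation=3))
```

```text
(no output)
```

View pics/topc.png

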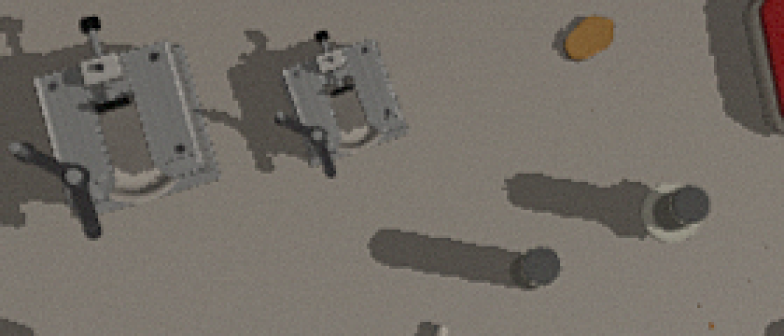

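View pics/sidec.png

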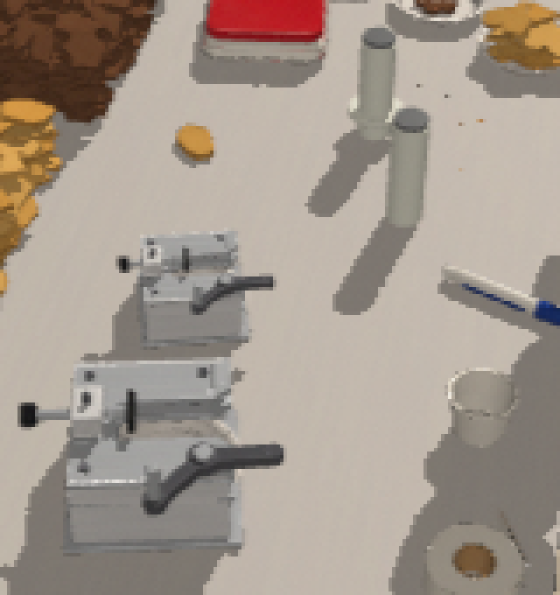

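Candidates: the collared tube is at top (432,204) / side (345,155), and the plain tube is at top (380,224) / side (357,178). The large holder is at top (233,176) / side (287,260). The small look-alike is at top (308,166) / side (293,212). In the close crop the white collar shows clearly on the right-hand tube, so I choose that one, together with the larger holder on the left.

Run:
```python
from h import *
np.set_printoptions(precision=4,suppress=True)
T=cal("top");S=cal("side")
f=lambda x,y:(190+x/2.8,130+y/2.8); g=lambda x,y:(240+x/3.5,130+y/3.5)
def t(n,a,b):
    p=tri([(T,a),(S,b)]);print(n,p,proj(T,p)-a,proj(S,p)-b)
t("cart cap",f(690,205),g(379,37)); t("plain cap",f(541,265),g(411,118))
t("pivot",f(72,177),g(204,452)); t("nose end",f(95,233),g(280,452)); t("knob",f(90,22),g(28,415))
for n,q in dict(pivot=(72,177),nose=(95,233),pin=(18,148),plateBR=(215,178),padL=(95,105),padR=(132,98)).items(): print(n,onz(T,f(*q),.075))
print("small pivot",onz(T,f(318,135),.05))
```

```text
cart cap [ 0.4924 -0.331   0.1068] [[0.0612 0.5232]] [[-0.3719 -0.0484]]
plain cap [ 0.445  -0.2035  0.1078] [[0.0793 0.7687]] [[-0.5864 -0.0682]]
pivot [0.5342 0.1938 0.0816] [[0.0841 0.5575]] [[-0.5469 -0.093 ]]
nose end [0.4847 0.1759 0.0741] [[0.1232 1.0359]] [[-1.0072 -0.1567]]
knob [0.6704 0.1782 0.0735] [[0.2049 0.9417]] [[-0.909 -0.193]]
pivot [0.5364 0.1954 0.075 ]
nose [0.4872 0.176  0.075 ]
pin [0.5631 0.242  0.075 ]
plateBR [0.5318 0.0716 0.075 ]
padL [0.5988 0.1748 0.075 ]
padR [0.604  0.1425 0.075 ]
small pivot [ 0.5703 -0.0176  0.05  ]
```

Emit:
{"method": "send_rows", "body": {
  "targets": [
    [[5,2,0,0.18,8.5],[10,4,0,0.36,8.5],[14,6,0,0.54,8.5],[18,8,0,0.72,8.5],[22,10,0,0.9,8.5],[25,11,0,1.08,8.5],[25,11,0,1.26,8.5],[25,11,0,1.44,8.5],[25,11,0,1.62,8.5],[25,11,0,1.8,8.5],[25,11,0,1.98,8.5],[25,11,0,1.98,8.5]]
  ]
}}

```text
clock: 2.7
eef_pos: [0.4496, -0.3484, 0.2312]
tool_rot: [0.368, 0.93, 0.0, -0.0]
ft_force: [-0.6, 0.7, 0.1]
grip_width: 0.0849
```

Run:
```python
from h import *
im,C=pic("wrist","w1"); print(bot.get_obs()["eef_pos"],R.from_quat(bot.get_obs()["tool_rot"]).as_matrix().round(3))
for t in("cartridge","plain_tube"): print(t,[(np.round(d["uv"],1).tolist(),round(d["score"],2)) for d in vision.boxes_of(t,"wrist")])
```

```text
[ 0.44966003 -0.34839347  0.231236  ] [[-0.729  0.684 -0.   ]
 [ 0.684  0.729  0.   ]
 [ 0.    -0.    -1.   ]]
cartridge [([362.2, 197.1], 0.76)]
plain_tube [([444.8, 60.4], 0.74)]
```

View pics/w1.png

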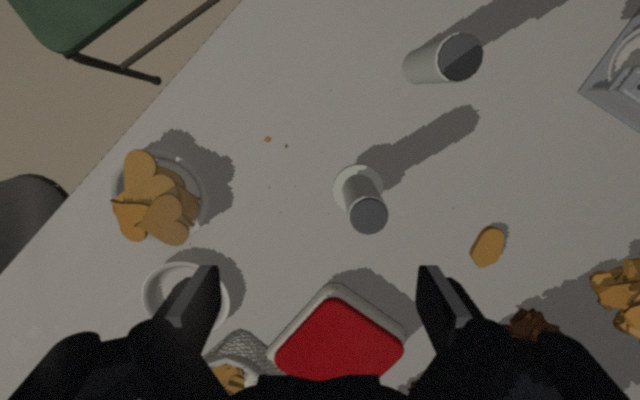

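The collared cartridge has its cap at (368,215) and its collar at about (357,187). The plain tube is at (460,57).

Run:
```python
from h import *
np.set_printoptions(precision=4,suppress=True)
C=cal("wrist",bot.get_obs());T=cal("top");S=cal("side")
print(onz(C,(368.5,215),.11),onz(T,(436.4,203.2),.11))
a=[(C,(368.5,215)),(T,(436.4,203.2)),(S,(348.3,140.6))]
p=tri(a);print(p,[proj(c,p)-u for c,u in a])
p=tri(a[:2]);print(p)
# collar top disc centre z=.028
print(onz(C,(357.5,188),.027))
```

```text
[ 0.4919 -0.3329  0.11  ] [ 0.4934 -0.3301  0.11  ]
[ 0.4928 -0.3323  0.106 ] [array([[ 0.5147, -1.4951]]), array([[0.5453, 0.383 ]]), array([[-0.458 , -0.0917]])]
[ 0.4943 -0.3328  0.1029]
[ 0.4926 -0.3334  0.027 ]
```

Emit:
{"method": "send_rows", "body": {
  "targets": [
    [[2,0.8,0,0.18,8.5],[4.2,1.5,0,0.36,8.5],[4.2,1.5,-4,0.54,8.5],[4.2,1.5,-8,0.72,8.5],[4.2,1.5,-12,0.9,8.5],[4.2,1.5,-16.5,0.95,8.5],[4.2,1.5,-16.5,0.95,8.5],[4.2,1.5,-16.5,0.95,2],[4.2,1.5,-16.5,0.95,2],[4.2,1.5,-16.5,0.95,2],[4.2,1.5,-16.5,0.95,2],[4.2,1.5,-16.5,0.95,2]]
  ]
}}

```text
clock: 4.35
eef_pos: [0.4929, -0.334, 0.0685]
tool_rot: [-0.099, 0.995, -0.001, 0.002]
ft_force: [-0.3, 1.1, 6.4]
grip_width: 0.0326
```

Run:
```python
from h import *
im,C=pic("wrist","w2");o=bot.get_obs(); print(o["eef_pos"],o["grip_width"],o["ft_force"],o["joint_pos"])
```

```text
[ 0.49287246 -0.33397556  0.06855144] 0.03301854111364207 [-0.70319315  0.45096131  5.76154068] [-5.95696210e-01  5.36704567e-01  6.03337585e-03  1.03636807e+00
  3.04678793e-04 -7.94796357e-01]
```

View pics/w2.png

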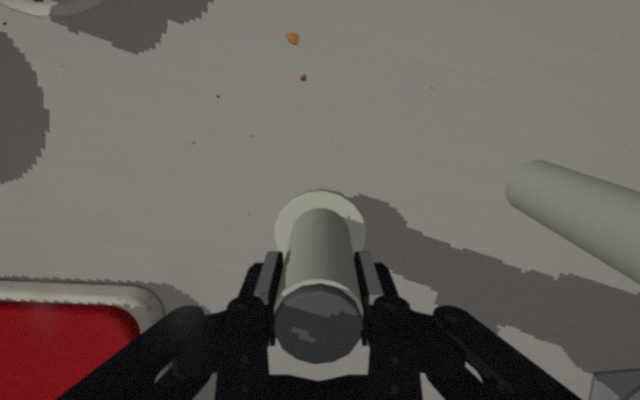

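Emit:
{"method": "send_rows", "body": {
  "targets": [
    [[0,0,6,0,2],[0,0,12,0,2],[0,2,18,0,2],[-1,7,19,0,2],[-2,13,19,0,2],[-3,19,19,0,2],[-4,25,19,0,2],[-5,31,19,0,2],[-6,37,19,0,2],[-6,43,19,0,2],[-6,46,19,0,2],[-6,46,19,0,2]]
  ]
}}

```text
clock: 5.9
eef_pos: [0.4314, 0.1284, 0.2566]
tool_rot: [-0.101, 0.995, 0.0, 0.0]
ft_force: [-1.4, -0.6, -0.6]
grip_width: 0.0326
```

Run:
```python
from h import *
im,C=pic("wrist","w3");o=bot.get_obs(); print(o["eef_pos"],o["grip_width"],o["ft_force"])
np.savez("w3.npz",e=o["eef_pos"],q=o["tool_rot"])
for t in("holder","turnbutton","slot_mouth","pad_middle","turnbutton_pin"):
        print(t,[(np.round(d["uv"],1).tolist(),round(d["score"],2)) for d in vision.boxes_of(t,"wrist")])
```

```text
[0.43141422 0.12722209 0.25653694] 0.03309125463967804 [-0.10558949 -0.74601572 -0.65105267]
holder [([156.1, 267.2], 0.66)]
turnbutton []
slot_mouth [([273.7, 251.5], 0.78), ([155.1, 267.9], 0.61)]
pad_middle [([156.6, 267.3], 0.93), ([274.1, 250.8], 0.59)]
turnbutton_pin [([173.2, 262.8], 0.77)]
```

View pics/w3.png

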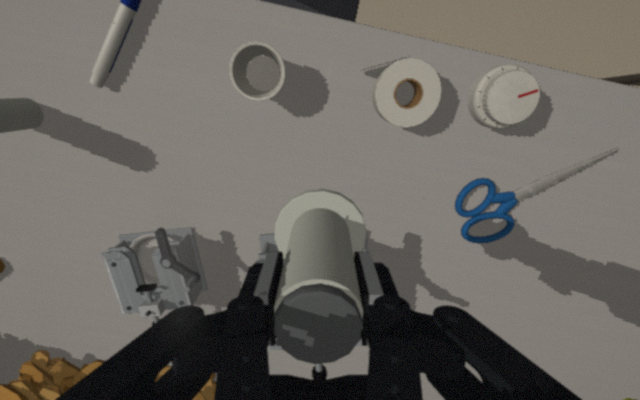

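The holder is hidden behind the held cartridge in this view: only the look-alike shows, at (155,265). I'll move sideways to see past it.

Emit:
{"method": "send_rows", "body": {
  "targets": [
    [[2,-5,0,0,2],[5,-10,0,0,2],[8,-12,0,0,2],[8,-12,0,0,2]]
  ]
}}

```text
clock: 6.7
eef_pos: [0.5131, 0.0039, 0.2557]
tool_rot: [-0.097, 0.995, -0.0, -0.0]
ft_force: [-0.3, 0.7, -0.7]
grip_width: 0.0327
```

Run:
```python
from h import *
im,C=pic("wrist","w4");o=bot.get_obs(); print(o["eef_pos"],o["grip_width"],o["ft_force"])
np.savez("w4.npz",e=o["eef_pos"],q=o["tool_rot"])
for t in("holder","turnbutton","slot_mouth","pad_middle","turnbutton_pin"):
        print(t,[(np.round(d["uv"],1).tolist(),round(d["score"],2)) for d in vision.boxes_of(t,"wrist")])
cv2.imwrite("pics/w4c.png",cv2.resize(im[180:380,360:640,::-1],None,fx=2.8,fy=2.8,interpolation=3))
```

```text
[0.51185884 0.00489174 0.25575058] 0.0325209685094613 [-0.93297021  0.45036432 -0.65810011]
holder [([253.1, 220.5], 0.84), ([445.6, 246.2], 0.78)]
turnbutton [([499.5, 227.7], 0.68), ([283.2, 192.9], 0.53)]
slot_mouth [([252.4, 220.4], 0.94), ([444.5, 243.5], 0.9)]
pad_middle [([255.3, 219.7], 0.89), ([444.1, 245.6], 0.82)]
turnbutton_pin [([502.9, 232.2], 0.65), ([285.9, 192.8], 0.63)]
```

View pics/w4.png

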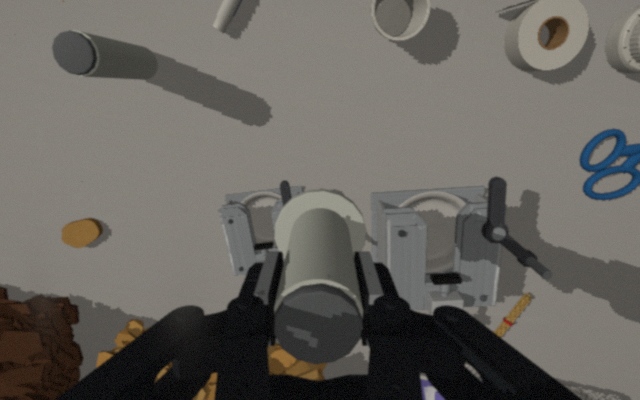

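View pics/w4c.png

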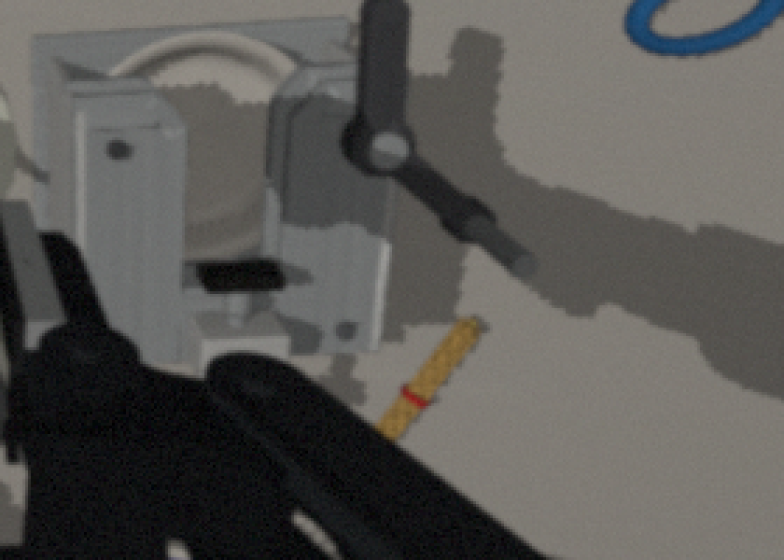

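Run:
```python
from h import *
np.set_printoptions(precision=4,suppress=True)
d=np.load("w4.npz");C=cal("wrist",dict(eef_pos=d["e"],tool_rot=d["q"]))
f=lambda x,y:(360+x/2.8,180+y/2.8)
P=lambda n,q,z:print(n,onz(C,f(*q),z))
P("slotedgeR(y-) front",(186,135),.067);P("same back",(184,355),.067)
P("slotedge L front",(279,100),.067);P("L back",(272,235),.067)
P("plate outer R front",(78,112),.067);P("outer R low",(88,350),.067)
P("outer L back",(380,350),.067);P("outer L mid",(388,235),.067)
P("screwR",(120,150),.067);P("screwL",(347,330),.067)
P("pivot",(388,148),.081);P("pintop",(527,266),.109);P("pinbase",(463,212),.081)
P("nose tip",(385,0),.079)
P("footFR",(32,36),.005);P("footFL",(350,17),.005)
P("padR top",(205,262),.083);P("padL top",(285,262),.083)
T=cal("top");g=lambda x,y:(190+x/2.8,130+y/2.8)
p=tri([(C,f(388,148)),(T,g(72,177))]);print("pivot tri",p)
```

```text
slotedgeR(y-) front [0.5477 0.126  0.067 ]
same back [0.6407 0.1532 0.067 ]
slotedge L front [0.5276 0.1556 0.067 ]
L back [0.5816 0.1709 0.067 ]
plate outer R front [0.5466 0.084  0.067 ]
outer R low [0.6459 0.1144 0.067 ]
outer L back [0.623  0.2303 0.067 ]
outer L mid [0.5728 0.215  0.067 ]
screwR [0.5584 0.1034 0.067 ]
screwL [0.6166 0.214  0.067 ]
pivot [0.5336 0.1929 0.081 ]
pintop [0.5572 0.2371 0.109 ]
pinbase [0.5526 0.2291 0.081 ]
nose tip [0.4819 0.1735 0.079 ]
footFR [0.5378 0.0736 0.005 ]
footFL [0.5032 0.2046 0.005 ]
padR top [0.59   0.1411 0.083 ]
padL top [0.5842 0.1704 0.083 ]
pivot tri [0.5355 0.1952 0.077 ]
```

Emit:
{"method": "send_rows", "body": {
  "targets": [
    [[-2,4,0,0.08,2],[-2.9,9,0,0.08,2],[-2.9,12.1,0,0.08,2],[-2.9,12.1,-5,0.08,2],[-2.9,12.1,-10,0.08,2],[-2.9,12.1,-14,0.08,2],[-2.9,12.1,-15.7,0.08,2],[-2.9,12.1,-15.7,0.08,2],[-2.9,12.1,-15.7,0.08,2]]
  ]
}}

```text
clock: 8.12
eef_pos: [0.4833, 0.1281, 0.1005]
tool_rot: [-0.14, 0.99, 0.0, 0.001]
ft_force: [-0.1, -0.0, -0.5]
grip_width: 0.0323
```

Run:
```python
from h import *
for n in("side","top","wrist"):
    im,C=pic(n,n+"5")
    if n=="side": cv2.imwrite("pics/side5c.png",cv2.resize(im[190:310,220:380,::-1],None,fx=5,fy=5,interpolation=3))
    if n=="top": cv2.imwrite("pics/top5c.png",cv2.resize(im[120:230,180:300,::-1],None,fx=5,fy=5,interpolation=3))
o=bot.get_obs(); print(o["eef_pos"],o["grip_width"],o["ft_force"],o["clock"])
```

```text
[0.48359479 0.12798399 0.10066915] 0.03255660643773638 [ 0.25582905 -0.51767003  0.34482568] 8.275
```

View pics/side5c.png

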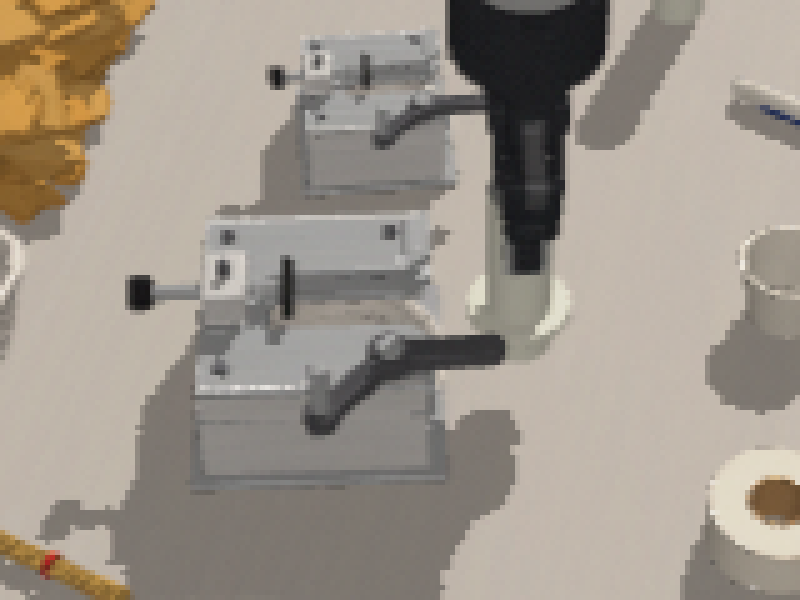

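View pics/top5c.png

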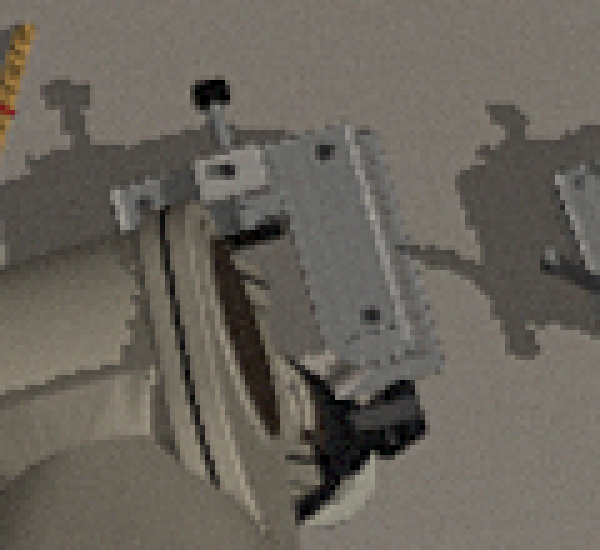

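View pics/wrist5.png

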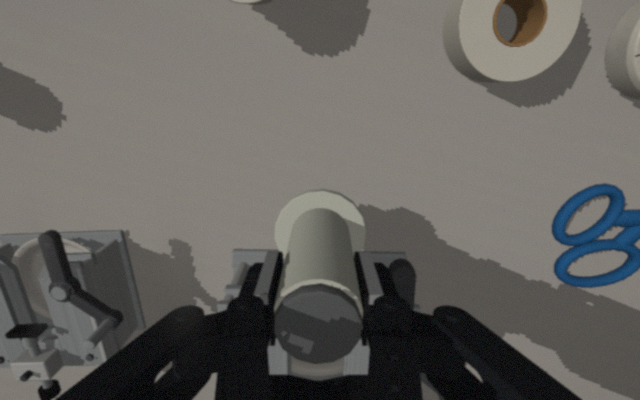

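Emit:
{"method": "send_rows", "body": {
  "targets": [
    [[0.96,0.28,-0.1,0,2],[1.92,0.55,-0.1,0,2],[2.88,0.83,-0.1,0,2],[3.84,1.1,-0.1,0,2],[4.8,1.38,-0.1,0,2],[4.8,1.38,-0.1,0,2]]
  ]
}}

```text
clock: 9.02
eef_pos: [0.5315, 0.1416, 0.0982]
tool_rot: [-0.139, 0.99, 0.0, 0.0]
ft_force: [-0.4, 0.1, -1.0]
grip_width: 0.0328
```

Emit:
{"method": "send_rows", "body": {
  "targets": [
    [[0.7,0.2,0.1,0,2],[1.4,0.4,0.1,0,2],[2.1,0.6,0.1,0,2],[2.4,0.69,0.1,0,2],[2.4,0.69,0.1,0,2]]
  ]
}}

```text
clock: 9.65
eef_pos: [0.5548, 0.1483, 0.0992]
tool_rot: [-0.139, 0.99, -0.0, -0.0]
ft_force: [-0.2, -0.2, -0.6]
grip_width: 0.033
```

Emit:
{"method": "send_rows", "body": {
  "targets": [
    [[0.29,0.08,0,0,2],[0.58,0.17,0,0,2],[0.58,0.17,0,0,2]]
  ]
}}

```text
clock: 10.02
eef_pos: [0.5607, 0.1501, 0.0994]
tool_rot: [-0.139, 0.99, 0.0, 0.0]
ft_force: [0.2, 0.2, -0.8]
grip_width: 0.0328
```

Emit:
{"method": "send_rows", "body": {
  "targets": [
    [[0.19,0.06,0,0,2],[0.38,0.11,0,0,2],[0.38,0.11,0,0,2]]
  ]
}}

```text
clock: 10.4
eef_pos: [0.5644, 0.1512, 0.0993]
tool_rot: [-0.139, 0.99, 0.0, 0.0]
ft_force: [-0.6, -0.6, -1.0]
grip_width: 0.0327
```

Emit:
{"method": "send_rows", "body": {
  "targets": [
    [[0.19,0.06,0,0,2],[0.29,0.08,0,0,2],[0.29,0.08,0,0,2]]
  ]
}}

```text
clock: 10.78
eef_pos: [0.5672, 0.1519, 0.0993]
tool_rot: [-0.139, 0.99, -0.0, -0.0]
ft_force: [0.1, 0.6, -0.7]
grip_width: 0.0327
```

Commanded to about x -2 in the holder frame with no contact yet. I'll continue in 2 mm steps.

Emit:
{"method": "send_rows", "body": {
  "targets": [
    [[0.19,0.06,0,0,2],[0.19,0.06,0,0,2]]
  ]
}}

```text
clock: 11.02
eef_pos: [0.5692, 0.1526, 0.0993]
tool_rot: [-0.139, 0.99, 0.0, 0.0]
ft_force: [1.3, 0.0, -0.1]
grip_width: 0.0326
```

Emit:
{"method": "send_rows", "body": {
  "targets": [
    [[0.19,0.06,0,0,2],[0.19,0.06,0,0,2]]
  ]
}}

```text
clock: 11.28
eef_pos: [0.5711, 0.1532, 0.0993]
tool_rot: [-0.139, 0.99, 0.0, 0.0]
ft_force: [-0.2, 0.1, -0.8]
grip_width: 0.0326
```

Emit:
{"method": "send_rows", "body": {
  "targets": [
    [[0.19,0.06,0,0,2],[0.19,0.06,0,0,2]]
  ]
}}

```text
clock: 11.52
eef_pos: [0.573, 0.1538, 0.0993]
tool_rot: [-0.139, 0.99, 0.0, 0.0]
ft_force: [-0.2, -0.3, -1.5]
grip_width: 0.0327
```

Emit:
{"method": "send_rows", "body": {
  "targets": [
    [[0.19,0.06,0,0,2],[0.19,0.06,0,0,2]]
  ]
}}

```text
clock: 11.78
eef_pos: [0.575, 0.1544, 0.0993]
tool_rot: [-0.139, 0.99, 0.0, 0.0]
ft_force: [-0.7, 0.2, -0.6]
grip_width: 0.0327
```

Emit:
{"method": "send_rows", "body": {
  "targets": [
    [[0.14,0.04,0,0,2],[0.14,0.04,0,0,2]]
  ]
}}

```text
clock: 12.02
eef_pos: [0.5763, 0.1547, 0.0993]
tool_rot: [-0.139, 0.99, 0.0, 0.0]
ft_force: [-2.0, -0.8, -2.0]
grip_width: 0.0324
```

Run:
```python
from h import *
for n in("side","top","wrist"):
    im,C=pic(n,n+"6")
    if n=="side": cv2.imwrite("pics/side6c.png",cv2.resize(im[190:310,220:380,::-1],None,fx=5,fy=5,interpolation=3))
o=bot.get_obs(); print(o["eef_pos"],o["ft_force"],o["clock"])
```

```text
[0.57614132 0.15467016 0.09927297] [-0.2368034   0.3391858  -0.92640041] 12.175
```

View pics/side6c.png

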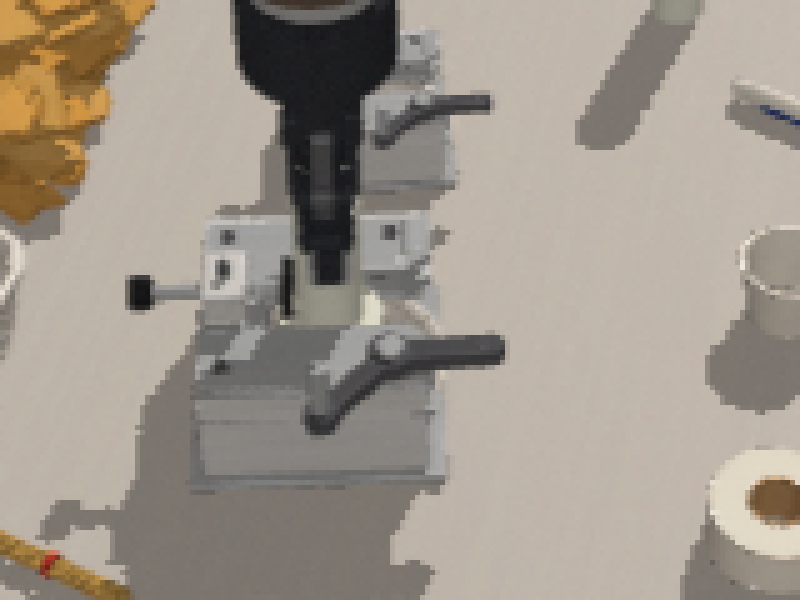

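View pics/wrist6.png

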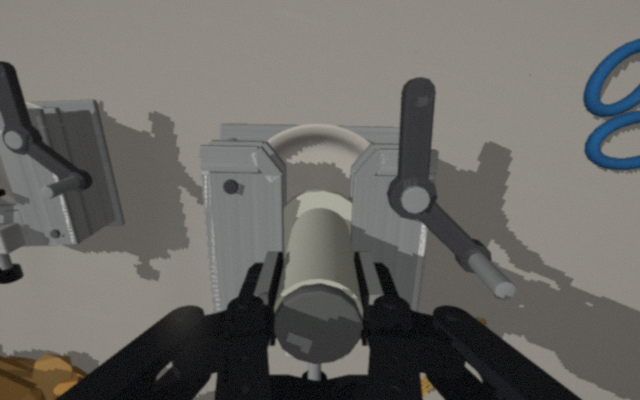

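The collar is in the slot between the plates and the tube is nearly at the pad. The pivot is at (413,198) and the pin top at (505,290). I'll keep feeling for the pad.

Emit:
{"method": "send_rows", "body": {
  "targets": [
    [[0.14,0.04,0,0,2],[0.14,0.04,0,0,2]]
  ]
}}

```text
clock: 12.42
eef_pos: [0.5777, 0.1551, 0.0993]
tool_rot: [-0.139, 0.99, -0.0, 0.0]
ft_force: [-0.6, 0.4, -0.8]
grip_width: 0.0327
```

Emit:
{"method": "send_rows", "body": {
  "targets": [
    [[0.14,0.04,0,0,2],[0.14,0.04,0,0,2]]
  ]
}}

```text
clock: 12.68
eef_pos: [0.5783, 0.1553, 0.0992]
tool_rot: [-0.139, 0.99, -0.0, -0.001]
ft_force: [-3.6, -0.6, 0.3]
grip_width: 0.0327
```

Run:
```python
from h import *
np.set_printoptions(precision=4,suppress=True)
o=bot.get_obs(); print(o["eef_pos"],o["ft_force"],o["clock"])
o["eef_pos"]=np.array([0.57614132,0.15467016,0.09927297])
C=cal("wrist",o)
print("pivot",onz(C,(414,196),.081));print("pin top",onz(C,(507,291),.109),onz(C,(472,257),.083));print("nose tip",onz(C,(418,80),.079))
print("screw",onz(C,(232,187),.067),"plate edges front",onz(C,(285,178),.067),onz(C,(352,180),.067))
```

```text
[0.5783 0.1553 0.0992] [-3.6076 -0.6438  0.2958] 12.675
pivot [0.5345 0.1904 0.081 ]
pin top [0.5586 0.2361 0.109 ] [0.5568 0.2303 0.083 ]
nose tip [0.4832 0.1732 0.079 ]
screw [0.5595 0.1007 0.067 ] plate edges front [0.547  0.1266 0.067 ] [0.5383 0.1608 0.067 ]
```

Emit:
{"method": "send_rows", "body": {
  "targets": [
    [[0.1,0.03,0,0,2],[0.1,0.03,0,0,2],[0.1,0.03,0,0,2]]
  ]
}}

```text
clock: 13.05
eef_pos: [0.5794, 0.1556, 0.0991]
tool_rot: [-0.139, 0.99, -0.0, -0.001]
ft_force: [-4.3, -2.0, 1.9]
grip_width: 0.0327
```

Emit:
{"method": "send_rows", "body": {
  "targets": [
    [[0,0,-0.15,0,2],[0,0,-0.25,0,2],[0,0,-0.25,0,2]]
  ]
}}

```text
clock: 13.42
eef_pos: [0.5797, 0.1557, 0.0968]
tool_rot: [-0.139, 0.99, -0.0, -0.0]
ft_force: [-5.5, -0.9, 2.9]
grip_width: 0.0327
```

Emit:
{"method": "send_rows", "body": {
  "targets": [
    [[-0.1,-0.03,0,0,2],[-0.1,-0.03,0,0,6],[-0.1,-0.03,0,0,6],[-0.1,-0.03,0,0,6],[-0.1,-0.03,0,0,6],[-0.1,-0.03,3,0,6],[-0.1,-0.03,7,0,6],[-0.1,-0.03,12,0,6],[-0.1,-0.03,12,0,6]]
  ]
}}

```text
clock: 14.55
eef_pos: [0.5819, 0.1563, 0.2222]
tool_rot: [-0.139, 0.99, 0.001, 0.005]
ft_force: [-0.1, -0.1, -0.8]
grip_width: 0.0598
```

Run:
```python
from h import *
for n in("side","wrist"):
    im,C=pic(n,n+"7")
    if n=="side": cv2.imwrite("pics/side7c.png",cv2.resize(im[190:310,220:380,::-1],None,fx=5,fy=5,interpolation=3))
o=bot.get_obs(); print(o["eef_pos"],o["tool_rot"],o["ft_force"],o["clock"])
np.savez("w7.npz",e=o["eef_pos"],q=o["tool_rot"])
```

```text
[0.57932999 0.15559147 0.21731463] [-1.39152292e-01  9.90270635e-01  9.08213112e-05  8.37026852e-04] [ 0.66917148 -0.55829374 -0.73856378] 14.65
```

View pics/side7c.png

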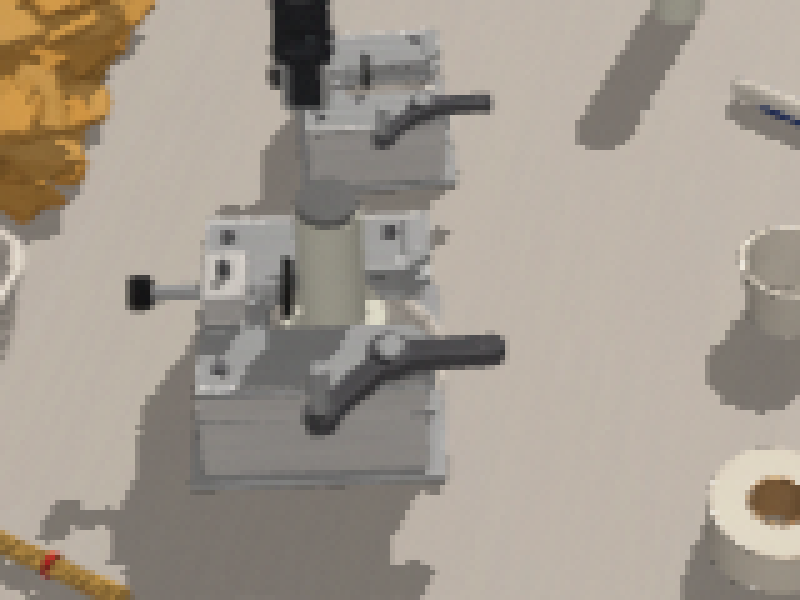

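View pics/wrist7.png

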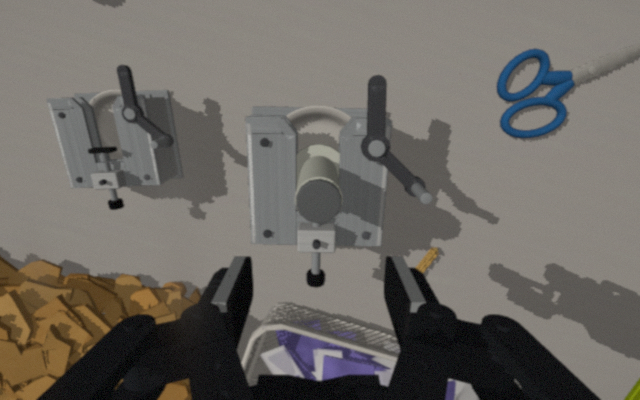

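The cartridge is upright against the pad, with its cap at (320,200). The turnbutton pivot is at (376,148) and the pin top at (427,199).

Run:
```python
from h import *
np.set_printoptions(precision=4,suppress=True)
im=cv2.imread("pics/wrist7.png");cv2.imwrite("pics/w7c.png",cv2.resize(im[60:260,240:450],None,fx=3,fy=3,interpolation=3))
d=np.load("w7.npz");C=cal("wrist",dict(eef_pos=d["e"],tool_rot=d["q"]))
for n,q,z in [("pivot",(376,148),.081),("pintop",(426.5,198.5),.109),("pinbase",(412,187),.081),("nose",(377,76),.079),("cap",(320,200),.138),("scr FR",(265,142),.067),("BR",(267,235),.067),("BL",(377,235),.067)]: print(n,onz(C,q,z))
d4=np.load("w4.npz");C4=cal("wrist",dict(eef_pos=d4["e"],tool_rot=d4["q"]))
T=cal("top");g=lambda x,y:(190+x/2.8,130+y/2.8);f=lambda x,y:(360+x/2.8,180+y/2.8)
print("pin tri",tri([(C,(426.5,198.5)),(C4,f(527,266)),(T,g(18,148))]))
print("piv tri",tri([(C,(376,148)),(C4,f(388,148)),(T,g(72,177))]))
```

```text
pivot [0.5341 0.1901 0.081 ]
pintop [0.557  0.2344 0.109 ]
pinbase [0.557  0.2303 0.081 ]
nose [0.4814 0.1731 0.079 ]
cap [0.5717 0.1531 0.138 ]
scr FR [0.5569 0.1003 0.067 ]
BR [0.6408 0.1218 0.067 ]
BL [0.6125 0.2205 0.067 ]
pin tri [0.5564 0.2329 0.1131]
piv tri [0.5343 0.1922 0.0814]
```

View pics/w7c.png

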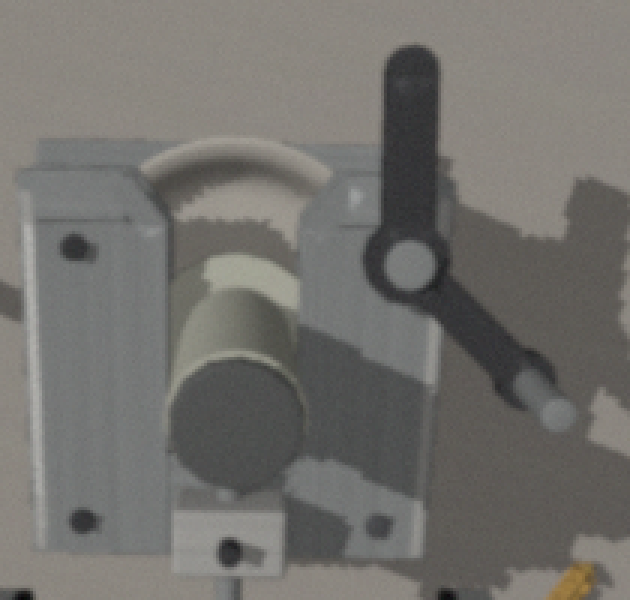

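Run:
```python
from h import *
np.set_printoptions(precision=4,suppress=True)
o=bot.get_obs();print(o["eef_pos"],o["ft_force"])
q=o["tool_rot"]
C=cal("wrist",dict(eef_pos=np.array([0.57614,0.15467,0.09927]),tool_rot=q))
for z in(.138,.1415): print(z,onz(C,(320,323),z))
S=cal("side"); print(onz(S,(220+328/5,190+204/5),.138))
im,C=pic("wrist","w8"); cv2.imwrite("pics/w8c.png",cv2.resize(im[60:260,240:450,::-1],None,fx=3,fy=3,interpolation=3))
```

```text
[0.5793 0.1556 0.2173] [ 0.6692 -0.5583 -0.7386]
0.138 [0.5764 0.1539 0.138 ]
0.1415 [0.5738 0.1532 0.1415]
[0.5717 0.16   0.138 ]
```

View pics/w8c.png

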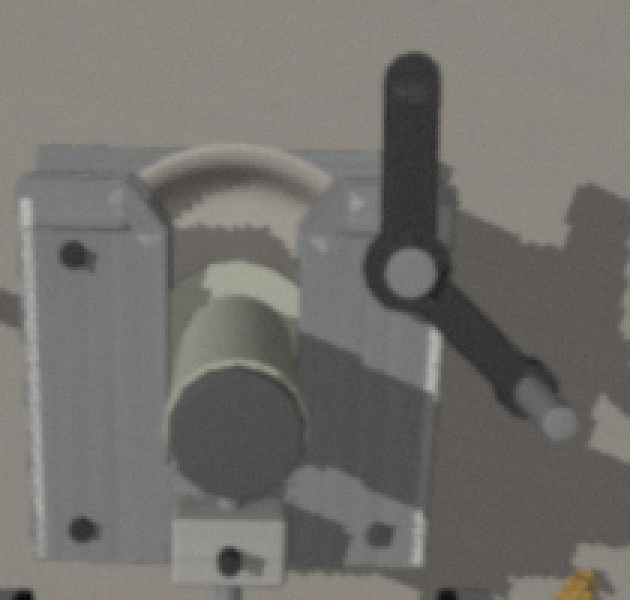

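Run:
```python
from h import *
np.set_printoptions(precision=4,suppress=True)
o=bot.get_obs();print(o["eef_pos"],o["ft_force"],o["clock"])
C=cal("wrist",o)
f=lambda x,y:(240+x/3,60+y/3)
for n,q,z in [("pivot",(411,271),.081),("pintop",(559,424),.109),("pinbase",(522,387),.081),("nose",(413,52),.079),("cap",(237,434),.138),("scr FR",(72,255),.067),("BR",(83,529),.067),("BL",(379,535),.067)]: print(n,onz(C,f(*q),z))
```

```text
[0.5786 0.1554 0.216 ] [0.8684 0.7401 0.0522] 14.7
pivot [0.5344 0.191  0.081 ]
pintop [0.5579 0.2343 0.109 ]
pinbase [0.5568 0.2317 0.081 ]
nose [0.4811 0.1735 0.079 ]
cap [0.5737 0.153  0.138 ]
scr FR [0.5582 0.0999 0.067 ]
BR [0.64   0.1225 0.067 ]
BL [0.6167 0.2113 0.067 ]
```

Emit:
{"method": "send_rows", "body": {
  "targets": [
    [[-0.5,2,0,0.18,3],[-1,5,0,0.36,3],[-2.1,8,0,0.54,3],[-2.1,8,-4,0.72,3],[-2.1,8,-8,0.79,3],[-2.1,8,-9.5,0.79,3],[-2.1,8,-9.5,0.79,3]]
  ]
}}

```text
clock: 15.58
eef_pos: [0.5568, 0.2349, 0.1199]
tool_rot: [-0.509, 0.861, 0.0, -0.002]
ft_force: [-0.6, 0.3, 0.8]
grip_width: 0.0298
```

Run:
```python
from h import *
for n in("side","wrist"):
    im,C=pic(n,n+"9")
    if n=="side": cv2.imwrite("pics/side9c.png",cv2.resize(im[190:310,220:380,::-1],None,fx=5,fy=5,interpolation=3))
o=bot.get_obs(); print(o["eef_pos"],o["tool_rot"],o["ft_force"],o["clock"],o["grip_width"])
```

```text
[0.558772   0.23565438 0.12281608] [-5.09110322e-01  8.60700907e-01 -1.22397468e-04  7.83189186e-04] [ 0.89175314  0.212204   -0.54308075] 15.675 0.03006624148692965
```

View pics/side9c.png

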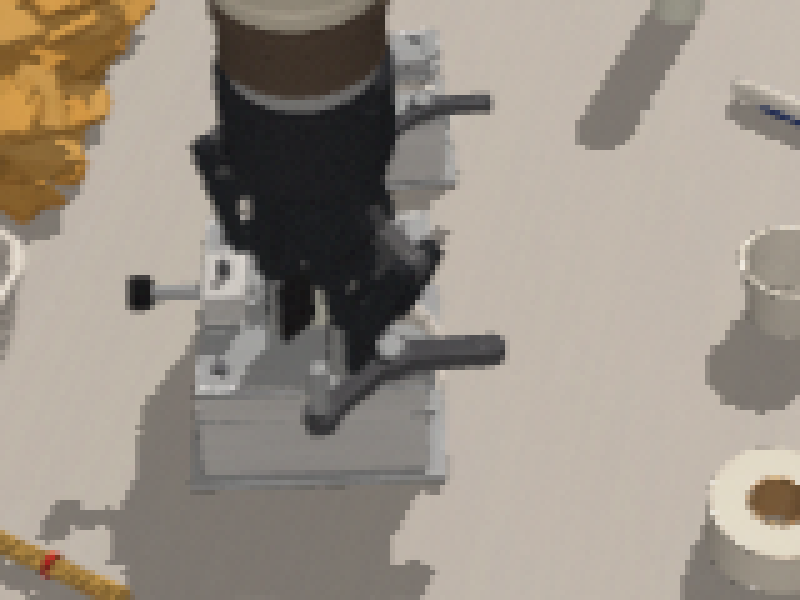

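View pics/wrist9.png

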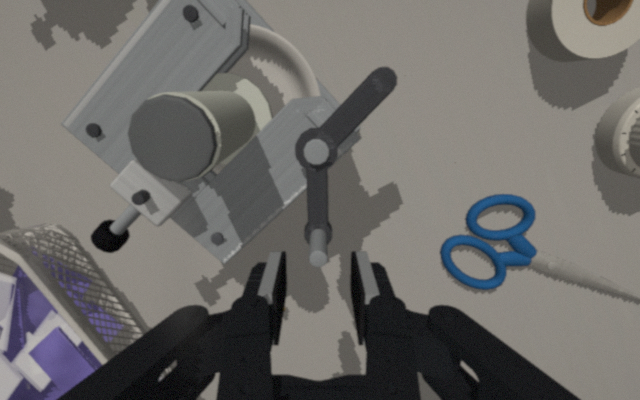

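Run:
```python
from h import *
np.set_printoptions(precision=4,suppress=True)
im=vision.camera("wrist");o=bot.get_obs();C=cal("wrist",o);cv2.imwrite("pics/w10.png",im[:,:,::-1])
print(o["eef_pos"],proj(C,o["eef_pos"]),proj(C,o["eef_pos"]+[0,0,.0]-np.array([0,0,.0138])))
print(onz(C,(319,258),.109),onz(C,(317,150),.081))
```

```text
[0.5592 0.2358 0.1234] [[319.5888 270.7098]] [[319.5556 256.9222]]
[0.5599 0.2365 0.109 ] [0.5365 0.1916 0.081 ]
```

View pics/w10.png

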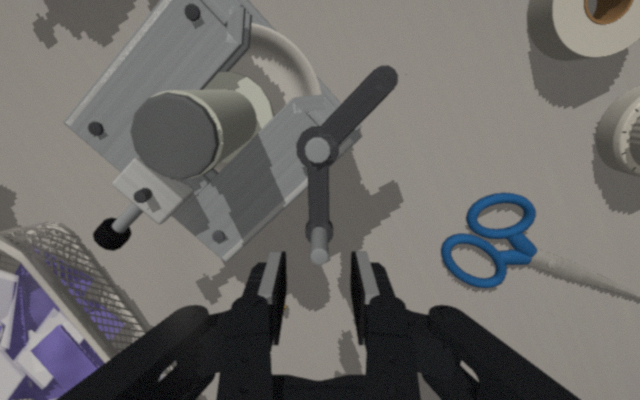

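Emit:
{"method": "send_rows", "body": {
  "targets": [
    [[0,0,-1.5,0,3],[0,0,-3,0,3],[0,0,-3.8,0,3],[0,0,-3.8,0,1.8],[0,0,-3.8,0,1.8]]
  ]
}}

```text
clock: 16.35
eef_pos: [0.5582, 0.2356, 0.084]
tool_rot: [-0.509, 0.86, -0.0, 0.0]
ft_force: [0.4, 0.8, 0.2]
grip_width: 0.0182
```

```bash
cat > arc.py <<'E'
import numpy as np,sys
P=np.array([.5355,.192]);c0=np.array([.5583,.2359]);p0=1.08
def tcp(p,off=.004): return P+.05*np.array([np.cos(p),np.sin(p)])+off*np.array([-np.sin(p),np.cos(p)])
if __name__=="__main__":
    for k in range(0,16):
        d=.12*k; print(k,np.round((tcp(p0+d)-c0)*100,2),round(d,2))
E
python3 arc.py
```

```text
0 [-0.28  0.21] 0.0
1 [-0.84  0.42] 0.12
2 [-1.43  0.55] 0.24
3 [-2.02  0.62] 0.36
4 [-2.63  0.61] 0.48
5 [-3.22  0.54] 0.6
6 [-3.81  0.39] 0.72
7 [-4.37  0.17] 0.84
8 [-4.9  -0.11] 0.96
9 [-5.39 -0.46] 1.08
10 [-5.84 -0.86] 1.2
11 [-6.24 -1.31] 1.32
12 [-6.58 -1.8 ] 1.44
13 [-6.86 -2.34] 1.56
14 [-7.07 -2.9 ] 1.68
15 [-7.21 -3.48] 1.8
```

Emit:
{"method": "send_rows", "body": {
  "targets": [
    [[-0.28,0.21,0,0,1.8],[-0.84,0.42,0,0.12,1.8],[-1.43,0.55,0,0.24,1.8],[-2.02,0.62,0,0.36,1.8],[-2.63,0.61,0,0.48,1.8]]
  ]
}}

```text
clock: 16.98
eef_pos: [0.5339, 0.2416, 0.0845]
tool_rot: [-0.701, 0.714, -0.002, 0.002]
ft_force: [5.3, -0.4, -3.6]
grip_width: 0.0183
```

Run:
```python
from h import *
im,C=pic("wrist","w11");o=bot.get_obs();print(o["eef_pos"],o["ft_force"],o["clock"])
```

```text
[0.53296592 0.24169247 0.08441222] [ 3.83165127  0.68858962 -3.16020331] 17.025
```

View pics/w11.png

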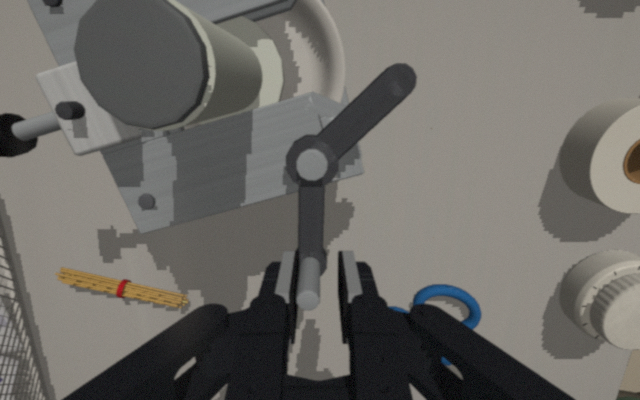

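The pin is bearing on the rear finger, the lever is turning and the force is about 5 N. I'll continue the sweep.

Emit:
{"method": "send_rows", "body": {
  "targets": [
    [[-0.59,-0.07,0,0.12,1.8],[-1.18,-0.22,0,0.24,1.8],[-1.74,-0.44,0,0.36,1.8],[-2.27,-0.72,0,0.48,1.8],[-2.76,-1.07,0,0.6,1.8]]
  ]
}}

```text
clock: 17.65
eef_pos: [0.5062, 0.2318, 0.0846]
tool_rot: [0.88, -0.475, 0.002, -0.002]
ft_force: [5.0, 2.6, -3.1]
grip_width: 0.0182
```

Run:
```python
from h import *
im,C=pic("wrist","w12");o=bot.get_obs();print(o["eef_pos"],o["ft_force"],o["clock"])
print(onz(C,(317,150),.081))
```

```text
[0.50543865 0.23139902 0.08454921] [ 4.29717003  0.82613513 -2.7589176 ] 17.7
[0.53674046 0.18458469 0.081     ]
```

View pics/w12.png

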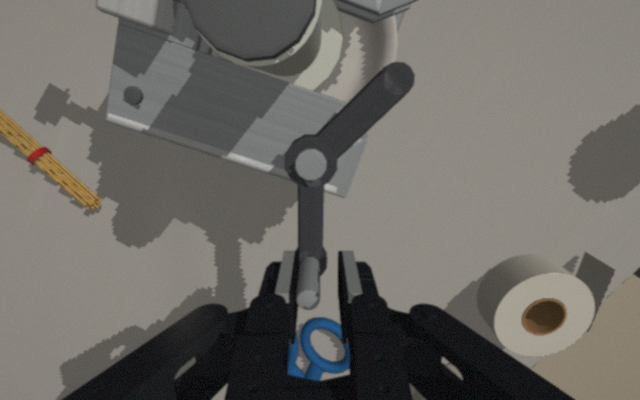

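Emit:
{"method": "send_rows", "body": {
  "targets": [
    [[-0.23,-0.19,0,0.06,1.8],[-0.45,-0.4,0,0.12,1.8],[-0.66,-0.62,0,0.18,1.8],[-0.85,-0.85,0,0.24,1.8],[-0.85,-0.85,0,0.24,1.8]]
  ]
}}

```text
clock: 18.32
eef_pos: [0.4973, 0.2233, 0.0846]
tool_rot: [0.93, -0.369, 0.001, -0.002]
ft_force: [4.9, 2.6, -2.1]
grip_width: 0.0179
```

Run:
```python
from h import *
im,C=pic("wrist","w13");o=bot.get_obs();print(o["eef_pos"],o["ft_force"],o["clock"])
from arc import *
c=tcp(1.08+1.32)
for d in np.arange(1.36,2.05,.04): print(round(d-1.32,2),np.round((tcp(1.08+d)-c)*100,2))
```

```text
[0.49726377 0.22333666 0.08460154] [ 4.34445813  1.71809789 -1.59453428] 18.375
0.04 [-0.12 -0.16]
0.08 [-0.23 -0.33]
0.12 [-0.34 -0.5 ]
0.16 [-0.44 -0.67]
0.2 [-0.53 -0.85]
0.24 [-0.62 -1.03]
0.28 [-0.7  -1.21]
0.32 [-0.77 -1.4 ]
0.36 [-0.83 -1.59]
0.4 [-0.89 -1.78]
0.44 [-0.94 -1.98]
0.48 [-0.98 -2.18]
0.52 [-1.01 -2.37]
0.56 [-1.03 -2.57]
0.6 [-1.05 -2.77]
0.64 [-1.06 -2.97]
0.68 [-1.06 -3.17]
0.72 [-1.05 -3.37]
```

View pics/w13.png

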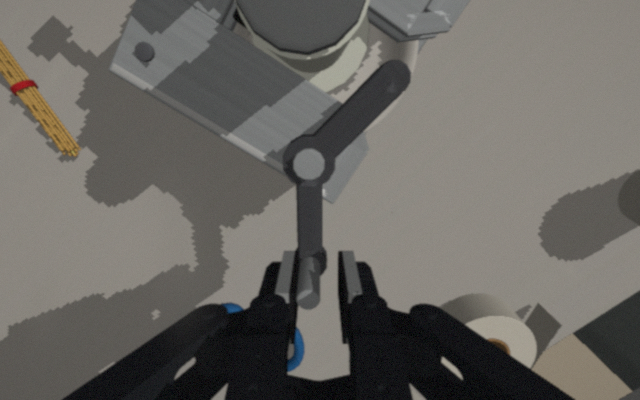

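Still only pivot friction, about 4.7 N tangential. I'll take smaller steps now.

Emit:
{"method": "send_rows", "body": {
  "targets": [
    [[-0.12,-0.16,0,0.04,1.8],[-0.23,-0.33,0,0.08,1.8],[-0.23,-0.33,0,0.08,1.8]]
  ]
}}

```text
clock: 18.75
eef_pos: [0.4948, 0.22, 0.0846]
tool_rot: [0.944, -0.331, 0.001, -0.001]
ft_force: [5.6, 2.3, -2.3]
grip_width: 0.0181
```

Emit:
{"method": "send_rows", "body": {
  "targets": [
    [[-0.11,-0.17,0,0.04,1.8],[-0.21,-0.34,0,0.08,1.8],[-0.21,-0.34,0,0.08,1.8]]
  ]
}}

```text
clock: 19.12
eef_pos: [0.4927, 0.2166, 0.0846]
tool_rot: [0.956, -0.293, 0.001, -0.001]
ft_force: [4.4, 2.7, -1.9]
grip_width: 0.0183
```

Emit:
{"method": "send_rows", "body": {
  "targets": [
    [[-0.09,-0.18,0,0.04,1.8],[-0.09,-0.18,0,0.04,1.8]]
  ]
}}

```text
clock: 19.38
eef_pos: [0.4918, 0.2149, 0.0846]
tool_rot: [0.962, -0.274, 0.001, -0.001]
ft_force: [4.7, 2.3, -1.3]
grip_width: 0.0178
```

Emit:
{"method": "send_rows", "body": {
  "targets": [
    [[-0.09,-0.18,0,0.04,1.8],[-0.09,-0.18,0,0.04,1.8]]
  ]
}}

```text
clock: 19.62
eef_pos: [0.4909, 0.2131, 0.0846]
tool_rot: [0.967, -0.254, 0.001, -0.001]
ft_force: [4.5, 2.1, -1.6]
grip_width: 0.0178
```

Emit:
{"method": "send_rows", "body": {
  "targets": [
    [[-0.08,-0.18,0,0.04,1.8],[-0.08,-0.18,0,0.04,1.8]]
  ]
}}

```text
clock: 19.88
eef_pos: [0.4901, 0.2114, 0.0847]
tool_rot: [0.972, -0.235, 0.001, -0.001]
ft_force: [6.0, 2.6, -2.7]
grip_width: 0.0176
```

Emit:
{"method": "send_rows", "body": {
  "targets": [
    [[-0.07,-0.19,0,0.04,1.8],[-0.07,-0.19,0,0.04,1.8]]
  ]
}}

```text
clock: 20.12
eef_pos: [0.4894, 0.2095, 0.0847]
tool_rot: [0.977, -0.215, 0.001, -0.001]
ft_force: [4.9, 2.8, -1.4]
grip_width: 0.018
```

Run:
```python
from h import *
im,C=pic("wrist","w14");im,C=pic("side","s14")
cv2.imwrite("pics/s14c.png",cv2.resize(im[190:310,220:380,::-1],None,fx=5,fy=5,interpolation=3))
o=bot.get_obs();print(o["eef_pos"],o["ft_force"],o["clock"])
```

```text
[0.48935012 0.20956747 0.08465595] [ 2.85376305  2.17697092 -0.4565972 ] 20.225
```

View pics/w14.png

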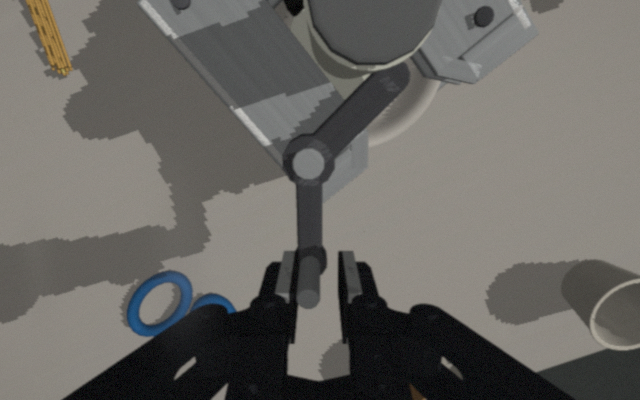

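View pics/s14c.png

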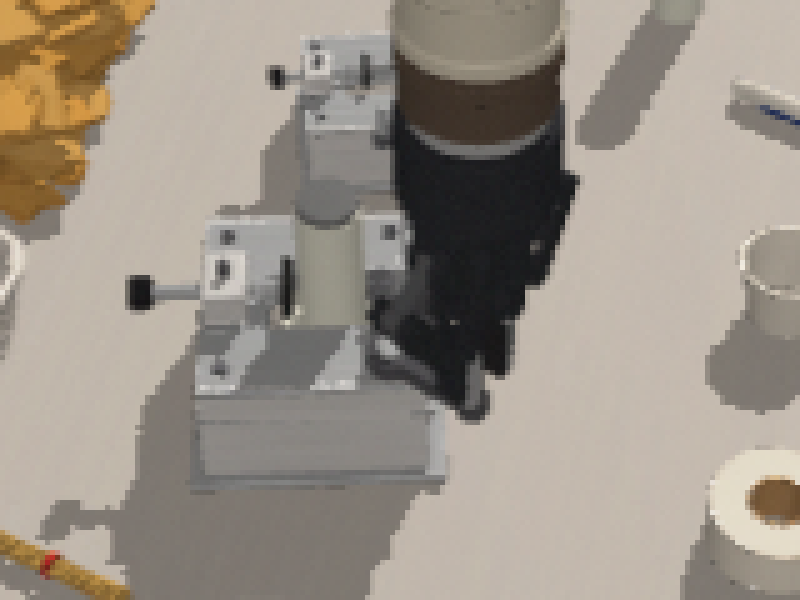

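Emit:
{"method": "send_rows", "body": {
  "targets": [
    [[-0.06,-0.19,0,0.04,1.8],[-0.06,-0.19,0,0.04,1.8]]
  ]
}}

```text
clock: 20.48
eef_pos: [0.4888, 0.2079, 0.0847]
tool_rot: [0.981, -0.196, 0.001, -0.002]
ft_force: [4.0, 3.4, -1.6]
grip_width: 0.0179
```

Emit:
{"method": "send_rows", "body": {
  "targets": [
    [[-0.06,-0.19,0,0.04,1.8],[-0.06,-0.19,0,0.04,1.8]]
  ]
}}

```text
clock: 20.72
eef_pos: [0.4884, 0.2063, 0.0847]
tool_rot: [0.984, -0.176, 0.001, -0.002]
ft_force: [4.8, 3.8, -2.3]
grip_width: 0.0184
```

Emit:
{"method": "send_rows", "body": {
  "targets": [
    [[-0.05,-0.2,0,0.04,1.8],[-0.05,-0.2,0,0.04,1.8]]
  ]
}}

```text
clock: 20.98
eef_pos: [0.4883, 0.2052, 0.0847]
tool_rot: [0.988, -0.156, 0.002, -0.003]
ft_force: [5.3, 7.2, -3.6]
grip_width: 0.0179
```

Contact at about 8.6 N tangential. I'll go on in 1 mm steps to 11–14 N.

Emit:
{"method": "send_rows", "body": {
  "targets": [
    [[0.02,-0.1,0,0.01,1.8],[0.02,-0.1,0,0.01,1.8]]
  ]
}}

```text
clock: 21.22
eef_pos: [0.4883, 0.2049, 0.0847]
tool_rot: [0.989, -0.151, 0.001, -0.003]
ft_force: [5.4, 8.3, -3.9]
grip_width: 0.0182
```

Run:
```python
from h import *
from arc import P
for i in range(3):
    o=bot.get_obs();j=R.from_quat(o["tool_rot"]).as_matrix()[:2,1]
    print(o["eef_pos"],o["ft_force"],"jaw",j,"along jaw",o["ft_force"][:2]@j,np.hypot(*o["ft_force"][:2]))
    vision.camera("wrist")
```

```text
[0.48828619 0.20488825 0.08474094] [ 5.36046161  8.25702808 -3.85963863] jaw [-0.29850703 -0.95437938] along jaw -9.480472815480974 9.844443171163999
[0.48828576 0.20490092 0.08475315] [ 5.17633016  7.96411251 -3.32489727] jaw [-0.29852854 -0.95437274] along jaw -9.146014141922318 9.498498932604994
[0.4882544  0.20486486 0.08471704] [ 4.58877824  8.07825343 -3.67633677] jaw [-0.29853198 -0.95437259] along jaw -9.079560676610477 9.290590084991859
```

Emit:
{"method": "send_rows", "body": {
  "targets": [
    [[-0.02,-0.1,0,0.01,1.8],[-0.03,-0.15,0,0.02,1.8],[-0.03,-0.15,0,0.02,1.8]]
  ]
}}

```text
clock: 21.75
eef_pos: [0.4881, 0.2041, 0.0848]
tool_rot: [0.99, -0.141, 0.001, -0.004]
ft_force: [5.3, 10.5, -5.1]
grip_width: 0.0182
```

Emit:
{"method": "send_rows", "body": {
  "targets": [
    [[-0.02,-0.1,0,0.01,1.8],[-0.02,-0.1,0,0.01,1.8]]
  ]
}}

```text
clock: 22.0
eef_pos: [0.4881, 0.2036, 0.0848]
tool_rot: [0.991, -0.136, 0.001, -0.005]
ft_force: [5.2, 11.9, -5.9]
grip_width: 0.0176
```

Run:
```python
from h import *
for i in range(3):
    o=bot.get_obs();j=R.from_quat(o["tool_rot"]).as_matrix()[:2,1]
    print(o["eef_pos"],o["ft_force"],"along jaw",o["ft_force"][:2]@j,np.hypot(*o["ft_force"][:2]))
    if i<2: pic(["wrist","side"][i],"p15"+"ws"[i])
```

```text
[0.48806456 0.20363113 0.08479338] [ 5.23550535 11.87335684 -5.85427708] along jaw -12.843376114519168 12.976406241393388
[0.48802806 0.20364047 0.08475125] [ 5.66498932 12.24040749 -5.60826487] along jaw -13.312388321914769 13.487760362740964
[0.48805392 0.20361959 0.08477233] [ 5.57332643 11.0891686  -5.19113188] along jaw -12.179083275824034 12.410947899605274
```

View pics/p15w.png

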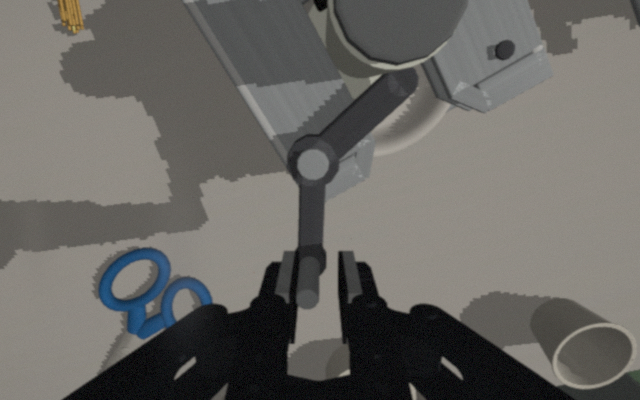

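Holding 12–13 N, which is inside the 11–14 N window. I let go by opening the fingers while easing back, then lift away.

Emit:
{"method": "send_rows", "body": {
  "targets": [
    [[0.1,0.3,0,0,2.6],[0.15,0.5,0,0,3.4],[0.15,0.5,0,0,3.8],[0.15,0.5,0,0,3.8],[0.15,0.5,0,0,3.8]]
  ]
}}

```text
clock: 22.72
eef_pos: [0.4872, 0.2038, 0.0838]
tool_rot: [0.991, -0.136, -0.0, 0.0]
ft_force: [-0.2, 0.2, 0.2]
grip_width: 0.0378
```

Run:
```python
from h import *
im,C=pic("wrist","w16");o=bot.get_obs();print(o["eef_pos"],o["ft_force"],o["clock"])
```

```text
[0.48729139 0.20386605 0.08379884] [ 1.31678268  0.1005822  -0.16690571] 22.775
```

View pics/w16.png

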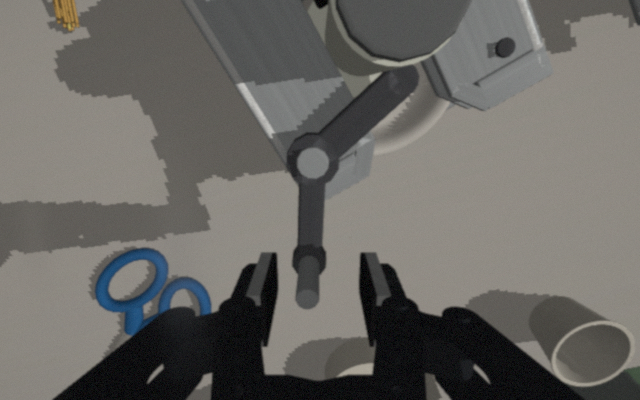

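Emit:
{"method": "send_rows", "body": {
  "targets": [
    [[0,0,3,0,3.8],[0,0,8,0,3.8],[0,0,13,0,3.8],[3,4,16,0,3.8],[5,7,16,0,3.8],[5,7,16,0,3.8],[5,7,16,0,3.8]]
  ]
}}

```text
clock: 23.65
eef_pos: [0.5367, 0.2735, 0.243]
tool_rot: [0.991, -0.136, -0.001, 0.001]
ft_force: [-0.8, -0.1, 0.3]
grip_width: 0.0379
```

Run:
```python
from h import *
im,C=pic("wrist","w17");o=bot.get_obs();print(o["eef_pos"],o["ft_force"],o["clock"])
s,C=pic("side","s17");cv2.imwrite("pics/s17c.png",cv2.resize(s[130:310,220:400,::-1],None,fx=3.3,fy=3.3,interpolation=3))
```

```text
[0.53662614 0.27322869 0.24326323] [-0.58194445  0.05430854 -0.53291454] 23.7
```

View pics/w17.png

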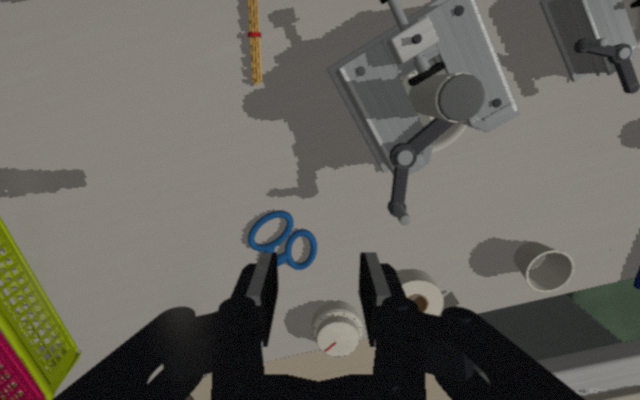

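View pics/s17c.png

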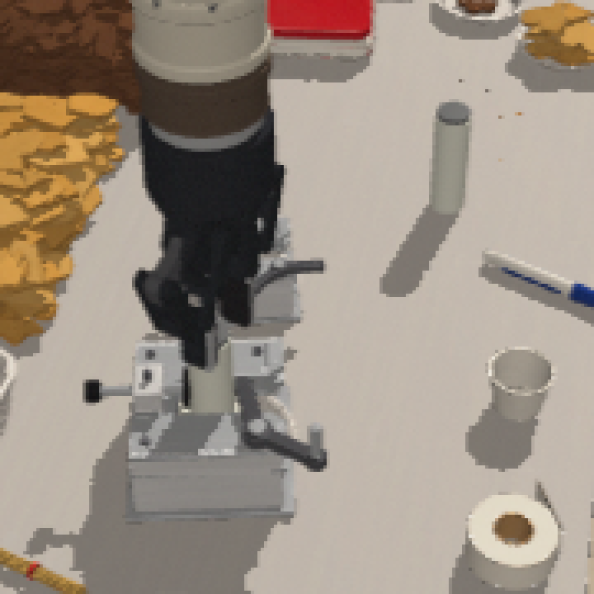

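Run:
```python
import cv2
im=cv2.imread("pics/w17.png");cv2.imwrite("pics/w17c.png",cv2.resize(im[0:230,320:540],None,fx=2.6,fy=2.6,interpolation=3))
```

```text
(no output)
```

View pics/w17c.png

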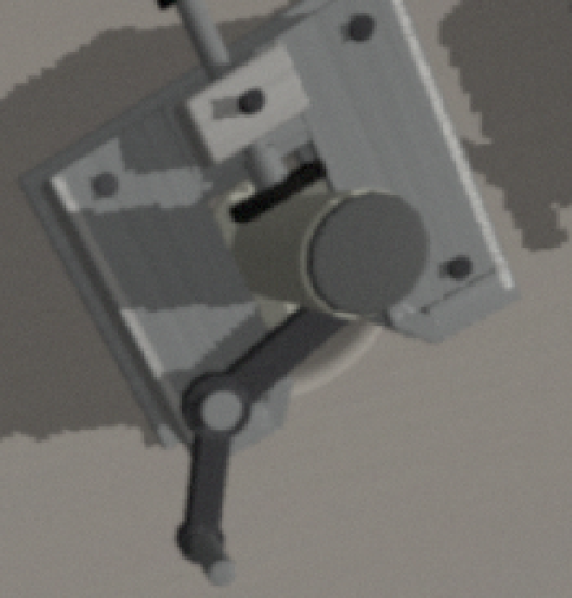

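The nose lies against the tube, the pad is touching behind it, the collar is between the plates, and the robot is clear. I'll hand the job in.

Run:
```python
from workcell import bot
print(bot.get_obs()["ft_force"],bot.get_obs()["clock"]);print(bot.job_done())
```

```text
[-0.89191467 -1.11534943 -0.0420767 ] 23.75
the job is handed in; nothing more can be done
None
```

I slid the collared cartridge into the larger holder with its collar between the plates. I felt the pad at about 4–5 N and let go with the collar resting on the lower plate. I then swung the turnbutton about 1.75 rad by its pin, to 12–13 N along the push, and opened the fingers to release it. I handed the job in at 23.75 s.

**Last checks:**
- **Clamp:** In the final wrist close-up, the nose bears on the tube and the pad touches it from behind.
- **Arm:** The gripper is clear and the force reads about zero.
- **Plain tube:** It still stands where it was in the side view.

**What disagreed or was not measured:**
- **Tube position:** The camera put the tube about 2–5 mm nearer the mouth than the arm's position did. I relied on the pad and nose contact forces instead.
- **Holding pressure:** The pressure left after letting go is inferred from the push force, not measured.
- **Sideways load on the pin:** About 5 N along the world x axis showed throughout the turnbutton sweep. The total horizontal force stayed at or below about 13.5 N in the readings I took.

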